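Point out the worn bearing and its seat, then call for the spare

ROBOT

A 6-joint arm with a two-finger parallel gripper is mounted at the origin on the work surface. World frame = base frame: x ahead of the robot, y to its left, z up, the work surface at z = 0. Lengths are in mm, angles in rad, forces in N, time in s.
With the tool pointing down it reaches from about 300 to 775 mm from the base axis. Payload 14.6 kg.
Tool frame: the origin (TCP) lies between the finger pads, 19 mm behind the fingertips; this is the grasp point; z points along the fingers, y is the line along which they close (so a half turn about z gives the same grasp; the last joint's range is limited). The gripper opens to 94 mm and grips with 3 to 60 N. Pads are 16 mm wide; open, the fingers measure 119 mm over their backs; the gripper's body (75 mm by 177 mm) begins 78 mm behind the grasp point.
Start: joints at [1.195, 0.3, 1.521, -0, 1.321, -0.067], TCP at [167.151, 523.975, 224.246] pointing down, gripper open.
Joint ranges: [-3.03, 3.03], [-0.79, 2.21], [0.23, 2.52], [-1.04, 4.18], [0, 3.07], [-2.55, 2.55]. Speed limits (rad/s): [2.22, 2.22, 2.57, 3.14, 3.14, 3.14].

INTERFACE

Orientations are given as [roll, pitch, yaw] about the fixed x, y, z axes, in that order (R = Rz(yaw) Ry(pitch) Rx(roll)).
In Python, from cell import manip, viewer gives the robot as it stands. The module is installed in compiled form; this text tells all that it offers.
- The arm moves only by the tool move_arm, never from a script. Its argument "moves" is a list of rows, each a list of 4 numbers: the shift along the tool's x, y, z in m, then the turn about the tool's z in rad. A call has 1 to 12 rows; each row is the pose to reach, as a shift and turn from the pose commanded when the call began, along the tool's axes at that moment; what a row does not reach only later rows make up. A row lasts 1/10 s, in which the tool goes at most 50 mm and 8.59 degrees, less where a joint would pass 70% of its speed; a pose out of reach is approached as far as the arm can. A call with a gripper value outside its range is refused whole. "jaw" is the finger opening in m, from 0 to 0.094, set as the call begins (left out, the last holds). The fingers move at their own pace and stop on an object; "squeeze" is the grip in N (left out, the last holds). Time passes only in rows, so rows that repeat a pose let the fingers close. It gives the time, the measured TCP pose, the force, the opening and the grip force at its end, in the units of the state.
- manip.read_state(): the state, without advancing time (a new reading comes with each control period).
- viewer.camera(name): name is "scene" or "top" or "wrist"; returns a dict with "frame" (400x640x3 uint8, blue, green, red), "z_map" (400x640 float32, mm along the optical axis (not along the pixel's ray), 0 where there is no reading), "fx", "fy", "cx", "cy" (pixels), "origin" and "orientation" of the camera in the world. Camera axes: x right, y down, z forward; pixel columns grow to the right and rows downward; lengths in mm; the calibration is good to about 2 mm. A picture is of the moment at which its call begins.
- manip.sign_off(): hands the job in; it is judged then, once.
The state is a dict: "clock": time; "joints": joint angles; "qd": joint speeds; "effort": joint torques, N m; "eef_pos": TCP position; "eef_rot": TCP orientation; "wrist_force": force on the tool from outside, world axes, zero at the start; "moment": the same for the moment, N m; "finger_gap": finger opening in mm; "finger_force": force on a finger pad.
Only numpy, scipy, OpenCV 4.12 (cv2) and the standard library are available. Lean on these libraries where they do the work, as an engineer would, in place of code of your own. Each camera call takes 0.05 s, during which the arm holds its last target. There are 200 camera calls.

TASK

Show the storeman which spare to bring: first point at the loose bearing with the red seal, holding the fingertips still straight above it and about two centimetres clear of it for two seconds, and then point in the same way at the empty bearing seat of the green rocker link. After that, push the yellow call lever all the way over, away from the robot, and leave it there. Do not touch, lift or move any bearing or the rocker link, do not bring the fingertips down over a loose blue-sealed bearing, and leave everything else on the bench where it is.

Things in the scene. Friction and masses are not known exactly. Their poses are not given: they have to be found in the camera images.
- bearing_red: the worn bearing, told by its RED seal ring (32 mm across) on top: loose steel ball bearing lying flat, 36 mm across, 12 mm high; origin at the centre of its underside, z up
- bearing_red_top (a point): centre of the top face of the red-sealed bearing (12 mm above its underside), z up: the first thing to point at
- bearing_blue1: good bearing with a blue seal ring: loose steel ball bearing lying flat, 36 mm across, 12 mm high; origin at the centre of its underside, z up
- bearing_blue2: another blue-sealed bearing, same size and origin
- bearing_blue3: another blue-sealed bearing, same size and origin
- rocker: green metal rocker link of a bicycle suspension, loose, lying flat at any yaw: a triangle of three round bosses 48 mm across and 16 mm high joined by 12 mm high bars. Two bosses, centred at (-40, +45) and (-40, -45) mm, hold blue-sealed bearings (their tops 17 mm high); the third, at (+55, 0) mm, is the empty seat. Origin at the middle of the underside, z up
- empty_seat (a point): centre of the mouth of the empty seat of the rocker link, level with the boss's rim 16 mm above the link's underside, z up: an open round hole 36 mm wide with a black bottom; the second thing to point at
- call_lever_base: grey block of the call switch, fixed, 70 (x) x 50 (y) x 25 mm high, its yaw within 0.5 rad of the robot's; origin at the centre of its underside. The lever turns about its y axis 22 mm above the origin: a steel rod 10 mm thick with a yellow ball 26 mm across, 80 mm from that axis. The push goes along the block's +x, roughly away from the robot
- call_lever_tip (a point): centre of the yellow ball of the call lever; about 92 mm above the block's underside when the lever leans (at either end), 102 mm when upright
- call_lever (a joint): angle of the call lever, rad: 0 = leaning 0.5 rad to the block's -x (towards the robot), 0.5 = upright, 1.0 = fully over to the block's +x, against its stop. It starts between 0 and 0.2. Light friction (about 1 N at the ball), no spring: it stays where it is left
- shock: bystander: black shock absorber, loose, on two wooden feet, lying along its y, about 245 mm long, 110 mm wide, 60 mm high; origin on the sheet below its axis, near mid-length
- mug: bystander: white mug, 80 mm across, 95 mm high, handle to its +y; origin at the centre of its underside
- spray_can: bystander: upright can, 60 mm across, 140 mm high; origin at the centre of its underside
- bush0: bystander: small black flanged bush standing upright, 28 mm across the flange, 30 mm high; origin at the centre of its underside
- bush1: bystander: another such bush
- screwdriver: bystander: red-handled screwdriver lying along its x, under 40 mm high; its handle points to its -x; origin under the middle of it
There are look-alikes about, which are no part of the job. Several things have the shape of the rocker; the one meant has the colours described above.

How it is judged:
By the outcome, as a careful person would: the job done as asked, in the order asked, and still so for the second after the job is handed in, with the robot touching nothing.
It also fails if it takes over 48 s, if anything falls off the work surface, if the arm or the gripper's body presses on something with over 40 N, if the wrist force passes 120 N, or if a joint passes its speed limit or range.

## Working session

There is one attempt and no reset: what is moved stays moved. The work goes in short steps, Python scripts to look and compute and a tool call to move; the robot and the scene stay as the last step left them, time stands still between calls to the robot, and variables do not carry over. Pictures are saved under pics/ and viewed, at most 10 in all, crops included, and the job is handed in when it is done.

Besides the shell and the picture viewer there is one more tool, called after "Call:" as name(argument=value, ...) on one line, values as JSON. move_arm: Moves the arm, as the interface text tells. Its arguments: {"type":"object","properties":{"moves":{"type":"array"},"jaw":{"type":"number"},"squeeze":{"type":"number"}},"required":["moves"]}

```bash
mkdir -p pics
cat > h.py <<'E'
import numpy as np, cv2
from scipy.spatial.transform import Rotation as R
from cell import manip, viewer
def rot(o):
    o=np.array(o,float)
    return o if o.shape==(3,3) else R.from_euler('xyz',o).as_matrix()
def ray(c,u,v,z):
    d=rot(c['orientation'])@np.array([(u-c['cx'])/c['fx'],(v-c['cy'])/c['fy'],1.])
    o=np.array(c['origin'],float); return o+d*(z-o[2])/d[2]
def pt(c,u,v):
    zz=float(c['z_map'][int(v),int(u)])
    return np.array(c['origin'])+rot(c['orientation'])@(np.array([(u-c['cx'])/c['fx'],(v-c['cy'])/c['fy'],1.])*zz)
E
python3 - <<'E'
from h import *
import pickle
for n in ("scene","top"):
    c=viewer.camera(n); pickle.dump(c,open(n+'.pkl','wb')); cv2.imwrite(f'pics/{n}0.png',c['frame'])
    print(n,c['fx'],c['cx'],c['cy'],c['origin'],c['orientation'])
print(manip.read_state())
E
```

```text
scene 424.46302697890644 320.02922720502363 200.50379272846493 [1280.56323948  -81.24265381  762.38235313] [-2.28751325 -0.01074657  1.51154746]
top 418.88612822735024 321.7371662728824 205.01633759195204 [ 319.74290337   -8.54053265 1430.619892  ] [-3.01584401e+00 -8.17372669e-04 -1.57210988e+00]
{'clock': 0.1, 'joints': array([ 1.19539189e+00,  3.00434563e-01,  1.52152086e+00, -1.85164512e-05,
        1.32070488e+00, -6.65862385e-02]), 'qd': array([ 6.43285059e-04,  2.31893396e-05, -1.10553970e-03,  2.73498391e-05,
       -3.10227589e-04,  7.93442673e-04]), 'effort': array([ 1.65845362e-03, -5.32644582e+01, -3.53285372e+01,  7.10114907e-02,
        2.33423850e-02, -5.10081816e-05]), 'eef_pos': array([167.08260844, 523.7773615 , 223.7318384 ]), 'eef_rot': array([-3.14052618e+00, -5.31419948e-05,  2.83277902e+00]), 'wrist_force': array([ 0.2325807 , -0.14546673,  0.10849328]), 'moment': array([ 0.01358851, -0.00208308, -0.00773504]), 'finger_force': 0.0, 'finger_gap': 94.23912291325962}
```

View pics/top0.png

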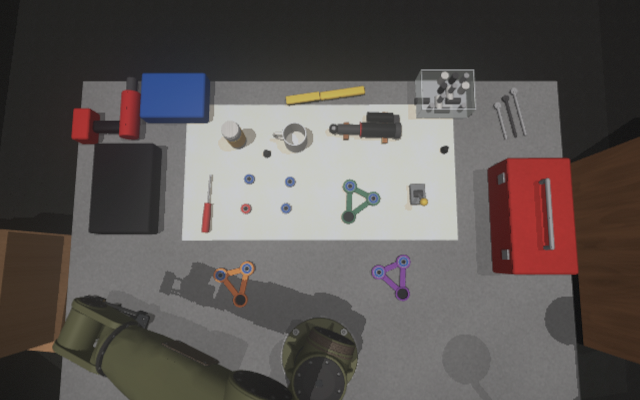

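View pics/scene0.png

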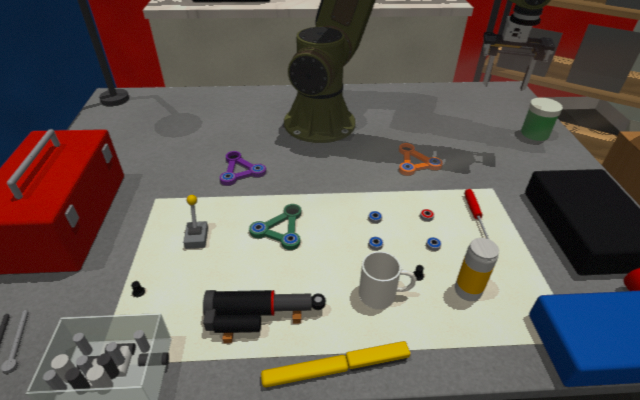

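Candidates (top view): loose bearings are blue at (249,179), (290,182) and (286,208), and red at (246,209), which I choose. Empty seats are orange at (240,299), purple at (402,293) and green at (349,216), which I choose. The lever's yellow ball is at (424,202), with a yellow bar at (325,96). The lever and a green-capped can also appear in the scene view. Next I measure these from both views and check a close crop.

Run:
```python
from h import *
import pickle
T=pickle.load(open('top.pkl','rb'));S=pickle.load(open('scene.pkl','rb'))
def blob(c,box,lo,hi,name,mn=4):
    x0,y0,x1,y1=box; hsv=cv2.cvtColor(c['frame'],cv2.COLOR_BGR2HSV)[y0:y1,x0:x1]
    m=cv2.inRange(hsv,lo,hi)
    n,l,s,ce=cv2.connectedComponentsWithStats(m)
    out=[]
    for i in range(1,n):
        if s[i,4]>=mn:
            ys,xs=np.where(l==i); (cx,cy),r=cv2.minEnclosingCircle(np.c_[xs,ys].astype(np.float32))
            out.append((s[i,4],s[i,0]+s[i,2]/2-.5+x0,s[i,1]+s[i,3]/2-.5+y0))
    return sorted(out,reverse=True)
def show(name,bs,c,z):
    for b in bs[:4]: print(name,b,'ray',ray(c,b[1],b[2],z).round(1),'depth',pt(c,round(b[1]),round(b[2])).round(1))
red=((0,110,50),(12,255,255)); blue=((100,80,40),(125,255,255)); yel=((18,140,90),(35,255,255)); blk=((0,0,0),(180,255,38))
show('redT',blob(T,(235,198,258,220),*red,''),T,12); show('redS',blob(S,(415,205,440,222),*red,''),S,12)
show('blueT',blob(T,(235,170,300,218),*blue,''),T,12); show('rockblueT',blob(T,(335,175,385,225),*blue,''),T,17)
show('rockblueS',blob(S,(245,200,310,252),*blue,''),S,17)
show('seatT',blob(T,(338,205,362,226),*blk,''),T,6)
show('ballT',blob(T,(415,192,435,212),*yel,''),T,92); show('ballS',blob(S,(180,190,205,212),*yel,''),S,92)
a=T['frame'][150:235,190:290];b=T['frame'][150:235,335:435]
d=S['frame'][180:265,160:330]
cv2.imwrite('pics/crop.png',np.vstack([np.hstack([cv2.resize(q,(390,330),interpolation=2) for q in(a,b)]),cv2.resize(d,(780,260),interpolation=2)]))
# base of lever: depth points at height 15..30
hs=[]
for v in range(180,212):
  for u in range(405,432):
    p=pt(T,u,v)
    if 17<p[2]<33: hs.append(p[:2])
hs=np.array(hs,np.float32);print(len(hs),cv2.minAreaRect(hs))
```

```text
redT (np.int32(30), np.float64(245.0), np.float64(208.0)) ray [489.1 251.8  12. ] depth [488.6 251.   16.1]
redS (np.int32(60), np.float64(427.0), np.float64(213.0)) ray [484.  254.2  12. ] depth [487.6 252.7  15.4]
blueT (np.int32(32), np.float64(285.5), np.float64(208.0)) ray [489.  113.7  12. ] depth [489.3 112.2   9.2]
blueT (np.int32(31), np.float64(289.5), np.float64(181.0)) ray [582.4 100.8  12. ] depth [581.9  98.9  14.9]
blueT (np.int32(30), np.float64(249.0), np.float64(178.5)) ray [591.3 240.2  12. ] depth [592.  239.2  17.9]
rockblueT (np.int32(44), np.float64(373.0), np.float64(198.0)) ray [ 522.3 -184.7   17. ] depth [ 521.8 -184.3   20.5]
rockblueT (np.int32(37), np.float64(349.5), np.float64(186.0)) ray [ 563.9 -105.    17. ] depth [ 564.  -106.7   16.7]
rockblueS (np.int32(86), np.float64(290.5), np.float64(238.0)) ray [ 561.8 -102.3   17. ] depth [ 564.7 -103.4   20.1]
rockblueS (np.int32(79), np.float64(258.0), np.float64(226.5)) ray [ 518.2 -182.9   17. ] depth [ 518.4 -182.7   18.9]
ballS (np.int32(81), np.float64(191.5), np.float64(199.5)) ray [ 494.7 -336.3   92. ] depth [ 510.4 -330.4  103.7]
222 ((535.149169921875, -335.084228515625), (69.89680480957031, 51.34314727783203), 1.4117363691329956)
```

View pics/crop.png

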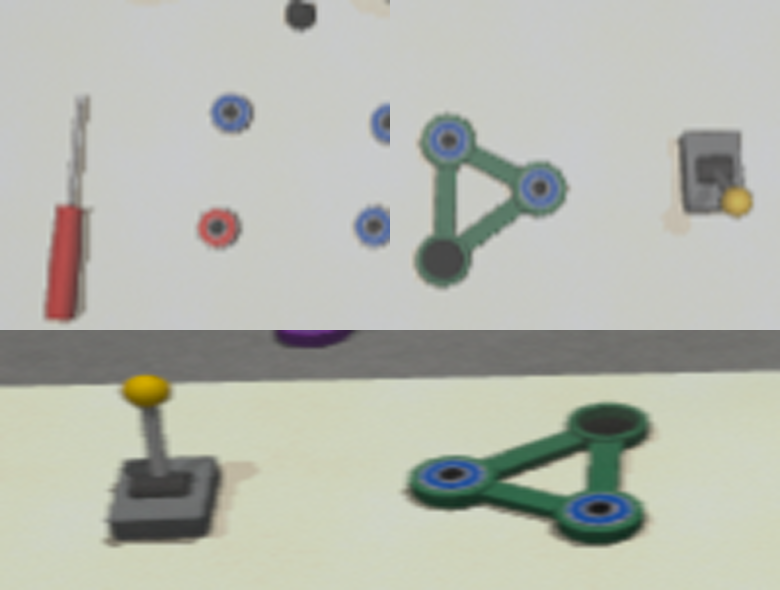

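The crop confirms the red bearing, the green rocker's black empty seat and the lever leaning towards the robot. The rocker bosses measure 90.6 mm apart (90 expected) and the block 70 x 51 mm. I'll write the shift helper and move above the red bearing.

```bash
cat >> h.py <<'E'
def shift(x,y,z,yaw=np.pi):
    s=manip.read_state(); M=rot(s['eef_rot'])
    d=M.T@(np.array([x,y,z])-s['eef_pos'])/1000
    t=-((yaw-s['eef_rot'][2]+np.pi)%(2*np.pi)-np.pi)
    print('t',s['clock'],'pos',s['eef_pos'].round(1),'rot',np.round(s['eef_rot'],4),'shift',d.round(4),'turn',round(t,3))
E
python3 - <<'E'
from h import *
import pickle
T=pickle.load(open('top.pkl','rb'))
print(ray(T,349,216,12),ray(T,424,202,92))
shift(487,252.5,150)
E
```

```text
[ 461.29542241 -102.64809896   12.        ] [ 498.36896246 -339.63504791   92.        ]
t 0.1 pos [167.1 523.8 223.7] rot [-3.1405e+00 -1.0000e-04  2.8328e+00] shift [-0.3872 -0.1611  0.0739] turn -0.309
```

Call:
move_arm(moves=[[-0.04,-0.016,0,-0.05],[-0.08,-0.033,0,-0.1],[-0.12,-0.05,0,-0.15],[-0.16,-0.066,0.01,-0.2],[-0.2,-0.083,0.02,-0.25],[-0.24,-0.1,0.03,-0.309],[-0.28,-0.116,0.04,-0.309],[-0.32,-0.133,0.05,-0.309],[-0.36,-0.15,0.06,-0.309],[-0.387,-0.161,0.07,-0.309],[-0.387,-0.161,0.074,-0.309],[-0.387,-0.161,0.074,-0.309]], jaw=0)

```text
clock: 1.3
eef_pos: [486.6, 252.6, 149.3]
eef_rot: [-3.141, -0.002, 3.141]
wrist_force: [0.6, -0.4, 0.5]
finger_gap: 1.4
finger_force: 0.0
```

Run:
```python
from h import *
c=viewer.camera('wrist'); cv2.imwrite('pics/w1.png',c['frame'])
import pickle; pickle.dump(c,open('w1.pkl','wb'))
h=cv2.cvtColor(c['frame'],cv2.COLOR_BGR2HSV); m=cv2.inRange(h,(0,120,60),(8,255,255))|cv2.inRange(h,(172,120,60),(180,255,255))
n,l,s,ce=cv2.connectedComponentsWithStats(m)
for i in range(1,n):
    if s[i,4]>150:
        u,v=s[i,0]+s[i,2]/2-.5,s[i,1]+s[i,3]/2-.5; print(s[i],ray(c,u,v,12).round(1))
shift(487,252.5,51)
```

```text
[ 451  101   48  118 3406] [455.5 388.2  12. ]
[304 179  36  34 597] [488.1 253.7  12. ]
t 1.35 pos [486.4 253.2 150. ] rot [-3.1413e+00 -9.0000e-04 -3.1413e+00] shift [-0.0007 -0.0007  0.099 ] turn 0.0
```

View pics/w1.png

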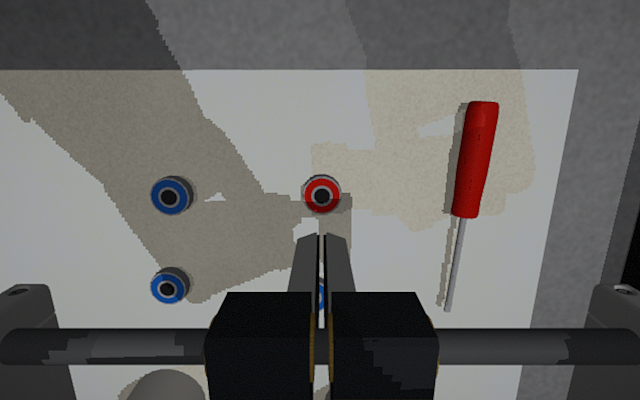

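The wrist view shows the red seal at (322,196), giving (488, 254), which agrees with the other views within 1.5 mm. I'll descend and hold.

Call:
move_arm(moves=[[-0.001,0,0.025,0],[-0.001,0,0.05,0],[-0.001,0,0.07,0],[-0.001,0,0.085,0],[-0.001,0,0.094,0],[-0.001,0,0.099,0],[-0.001,0,0.099,0],[-0.001,0,0.099,0],[-0.001,0,0.099,0],[-0.001,0,0.099,0],[-0.001,0,0.099,0],[-0.001,0,0.099,0]])

```text
clock: 2.55
eef_pos: [488.0, 253.0, 51.4]
eef_rot: [3.141, 0.0, -3.141]
wrist_force: [1.1, 0.3, -0.2]
finger_gap: 0.4
finger_force: 0.0
```

Call:
move_arm(moves=[[0,0,0,0],[0,0,0,0],[0,0,0,0],[0,0,0,0],[0,0,0,0],[0,0,0,0],[0,0,0,0],[0,0,0,0],[0,0,0,0],[0,0,0,0],[0,0,0,0],[0,0,0,0]])

```text
clock: 3.75
eef_pos: [487.9, 253.0, 51.2]
eef_rot: [-3.142, -0.0, -3.141]
wrist_force: [0.6, 0.3, -0.1]
finger_gap: 0.4
finger_force: 0.0
```

Call:
move_arm(moves=[[0,0,0,0],[0,0,0,0],[0,0,0,0],[0,0,0,0],[0,0,0,0],[0,0,0,0],[0,0,0,0],[0,0,0,0],[0,0,0,0],[0,0,0,0],[0,0,0,0],[0,0,0,0]])

```text
clock: 4.95
eef_pos: [487.9, 253.0, 51.2]
eef_rot: [3.142, 0.0, -3.141]
wrist_force: [1.2, 0.6, 0.7]
finger_gap: 0.5
finger_force: 0.0
```

Run:
```python
from h import *
shift(459,-100.5,150)
```

```text
t 4.95 pos [487.9 253.   51.2] rot [ 3.1416  0.     -3.1414] shift [ 0.029  -0.3535 -0.0988] turn 0.0
```

Held for over 2.5 s. Next I rise straight up, then cross to above the empty seat.

Call:
move_arm(moves=[[0,0,-0.04,0],[0,0,-0.08,0],[0,0,-0.12,0],[0.02,-0.04,-0.14,0],[0.029,-0.085,-0.14,0],[0.029,-0.13,-0.14,0],[0.029,-0.175,-0.14,0],[0.029,-0.22,-0.14,0],[0.029,-0.265,-0.14,0],[0.029,-0.31,-0.14,0],[0.029,-0.345,-0.12,0],[0.029,-0.3535,-0.099,0]])

```text
clock: 6.15
eef_pos: [459.0, -103.5, 150.2]
eef_rot: [-3.141, 0.002, 3.139]
wrist_force: [0.5, -0.1, -0.9]
finger_gap: 0.4
finger_force: 0.0
```

Call:
move_arm(moves=[[0,0,0,0],[0,0,0,0],[0,0,0,0]])

```text
clock: 6.45
eef_pos: [459.5, -99.8, 151.3]
eef_rot: [-3.141, 0.001, -3.14]
wrist_force: [0.7, -0.2, -0.7]
finger_gap: 0.3
finger_force: 0.0
```

Run:
```python
from h import *
c=viewer.camera('wrist'); cv2.imwrite('pics/w2.png',c['frame'])
h=cv2.cvtColor(c['frame'],cv2.COLOR_BGR2HSV); m=cv2.inRange(h,(45,90,20),(90,255,255))
cn,hi=cv2.findContours(m,cv2.RETR_CCOMP,cv2.CHAIN_APPROX_NONE)
for k,q in enumerate(cn):
    if cv2.contourArea(q)>300 and len(q)>5:
        (u,v),ax,a=cv2.fitEllipse(q); print(hi[0][k][3],cv2.contourArea(q),(u,v),ax,ray(c,u,v,16).round(1))
shift(459,-100.5,55)
```

```text
-1 6063.0 (285.26806640625, 234.5438232421875) (89.34036254882812, 146.92437744140625) [ 498.6 -132.4   16. ]
4 1158.5 (233.1997833251953, 258.266845703125) (36.52511978149414, 40.506187438964844) [ 522.8 -182.5   16. ]
4 1033.0 (323.3409729003906, 191.4325714111328) (34.891204833984375, 37.847747802734375) [457.1 -97.1  16. ]
t 6.5 pos [459.5 -99.8 151.3] rot [-3.1412e+00  1.5000e-03 -3.1401e+00] shift [ 0.0006 -0.0006  0.0963] turn 0.002
```

View pics/w2.png

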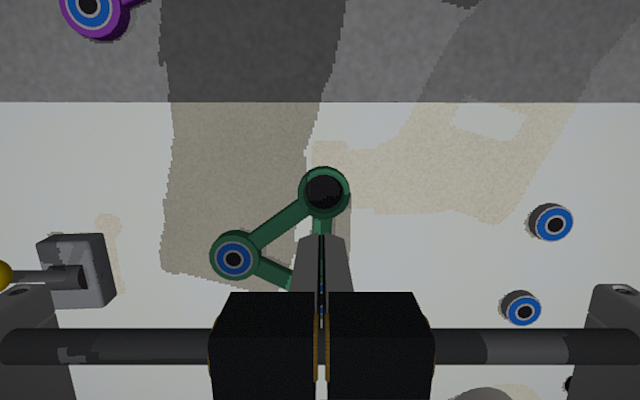

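The wrist view shows the black empty seat at (323,191), giving about (457, -97), against (457, -99) from the boss geometry. I'll use (457.5, -98.8) and descend to hold.

Call:
move_arm(moves=[[0.002,0.001,0.025,0],[0.002,0.001,0.05,0],[0.002,0.001,0.07,0],[0.002,0.001,0.085,0],[0.002,0.001,0.092,0],[0.002,0.001,0.096,0],[0.002,0.001,0.096,0],[0.002,0.001,0.096,0],[0.002,0.001,0.096,0],[0.002,0.001,0.096,0],[0.002,0.001,0.096,0],[0.002,0.001,0.096,0]])

```text
clock: 7.7
eef_pos: [457.0, -99.6, 54.4]
eef_rot: [-3.142, 0.0, -3.141]
wrist_force: [0.4, 1.0, 1.0]
finger_gap: 0.4
finger_force: 0.0
```

Call:
move_arm(moves=[[0,0,0,0],[0,0,0,0],[0,0,0,0],[0,0,0,0],[0,0,0,0],[0,0,0,0],[0,0,0,0],[0,0,0,0],[0,0,0,0],[0,0,0,0],[0,0,0,0],[0,0,0,0]])

```text
clock: 8.9
eef_pos: [457.0, -99.5, 54.2]
eef_rot: [-3.142, -0.0, -3.141]
wrist_force: [0.4, -0.3, 0.8]
finger_gap: 0.2
finger_force: 0.0
```

Call:
move_arm(moves=[[0,0,0,0],[0,0,0,0],[0,0,0,0],[0,0,0,0],[0,0,0,0],[0,0,0,0],[0,0,0,0],[0,0,0,0],[0,0,0,0],[0,0,0,0],[0,0,0,0],[0,0,0,0]])

```text
clock: 10.1
eef_pos: [457.0, -99.5, 54.2]
eef_rot: [-3.142, -0.0, -3.141]
wrist_force: [0.5, 0.4, -0.6]
finger_gap: 0.7
finger_force: 0.0
```

Run:
```python
from h import *
shift(440,-336,104)
```

```text
t 10.1 pos [457.  -99.5  54.2] rot [-3.1416 -0.     -3.1414] shift [ 0.017  -0.2365 -0.0497] turn 0.0
```

Call:
move_arm(moves=[[0,0,-0.04,0],[0,0,-0.08,0],[0.01,-0.02,-0.1,0],[0.017,-0.06,-0.1,0],[0.017,-0.1,-0.1,0],[0.017,-0.14,-0.1,0],[0.017,-0.18,-0.1,0],[0.017,-0.215,-0.1,0],[0.017,-0.2365,-0.08,0],[0.017,-0.2365,-0.05,0],[0.017,-0.2365,-0.05,0],[0.017,-0.2365,-0.05,0]])

```text
clock: 11.3
eef_pos: [440.1, -335.8, 104.7]
eef_rot: [3.141, -0.0, -3.141]
wrist_force: [0.2, -0.0, 0.7]
finger_gap: 0.5
finger_force: 0.0
```

Run:
```python
from h import *
for n in('scene','top'):
    c=viewer.camera(n)
    if n=='scene': cv2.imwrite('pics/s2.png',cv2.resize(c['frame'][100:280,100:340],(800,600),interpolation=2))
    h=cv2.cvtColor(c['frame'],cv2.COLOR_BGR2HSV); m=cv2.inRange(h,(15,120,80),(35,255,255))
    k,l,s,ce=cv2.connectedComponentsWithStats(m)
    for i in range(1,k):
        if 15<s[i,4]<200:print(n,s[i],ray(c,*ce[i],94).round(1))
shift(440,-336,104)
```

```text
scene [485  45  17  20 101] [-356.9  728.6   94. ]
scene [620 131  20  19 199] [277.7 902.7  94. ]
scene [189 149  19   1  19] [ 282.5 -353.5   94. ]
scene [187 195  10  10  90] [ 496.8 -335.4   94. ]
top [420 198   6   7  25] [ 501.9 -334.2   94. ]
t 11.4 pos [ 440.6 -336.   105.8] rot [-3.1403e+00  1.4000e-03 -3.1407e+00] shift [0.0006 0.     0.0018] turn 0.001
```

View pics/s2.png

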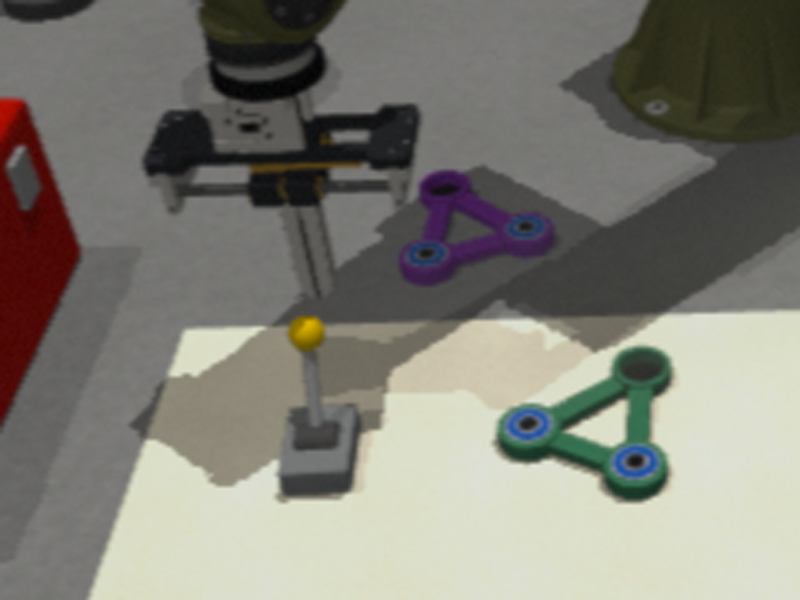

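The scene crop shows the yellow ball at (307,333), with the closed fingers right behind it and in line with it in y. I'll push along +x.

Call:
move_arm(moves=[[-0.015,0,0,0],[-0.03,0,0,0],[-0.04,0,0,0],[-0.05,0,0,0],[-0.06,0,0,0],[-0.068,0,0,0],[-0.076,0,0,0],[-0.084,0,0,0],[-0.09,0,0,0],[-0.096,0,0,0],[-0.1,0,0,0],[-0.1,0,0,0]])

```text
clock: 12.6
eef_pos: [540.4, -336.0, 104.1]
eef_rot: [-3.142, 0.0, -3.141]
wrist_force: [-0.7, 1.2, -0.0]
finger_gap: 0.6
finger_force: 0.0
```

Call:
move_arm(moves=[[-0.002,0,0,0],[-0.004,0,0,0],[-0.006,0,0,0],[-0.006,0,0,0]])

```text
clock: 13.0
eef_pos: [546.2, -336.0, 104.3]
eef_rot: [-3.141, 0.0, -3.141]
wrist_force: [-0.2, 0.1, 0.1]
finger_gap: 0.1
finger_force: 0.0
```

Call:
move_arm(moves=[[-0.001,0,0,0],[-0.002,0,0,0],[-0.003,0,0,0],[-0.003,0,0,0]])

```text
clock: 13.4
eef_pos: [549.1, -336.0, 104.2]
eef_rot: [3.142, 0.0, -3.141]
wrist_force: [0.0, -0.5, 0.0]
finger_gap: 0.8
finger_force: 0.2
```

Run:
```python
from h import *
c=viewer.camera('scene'); cv2.imwrite('pics/s3.png',cv2.resize(c['frame'][100:280,100:340],(800,600),interpolation=2))
h=cv2.cvtColor(c['frame'],cv2.COLOR_BGR2HSV)[185:260,170:230]; m=cv2.inRange(h,(15,120,80),(35,255,255))
k,l,s,ce=cv2.connectedComponentsWithStats(m)
for i in range(1,k):
    if s[i,4]>15:print(s[i],ray(c,ce[i][0]+170,ce[i][1]+185,92).round(1))
```

```text
[ 12  30  11  12 102] [ 566.8 -334.1   92. ]
```

View pics/s3.png

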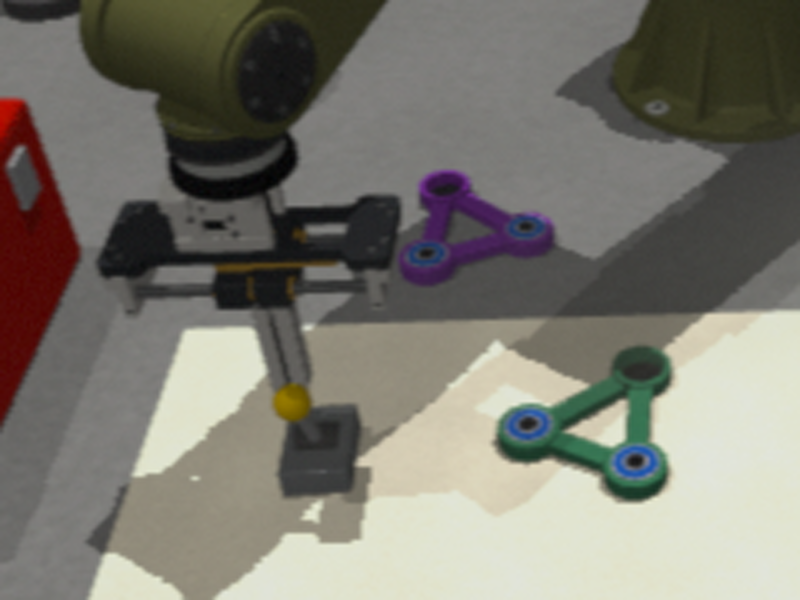

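The lever is nearly over, with the ball at x ≈ 567 (about 573 expected at the stop). I'll keep pushing in small steps until the force shows the stop.

Call:
move_arm(moves=[[-0.001,0,0,0],[-0.002,0,0,0],[-0.003,0,0,0],[-0.003,0,0,0]])

```text
clock: 13.85
eef_pos: [552.1, -336.0, 104.2]
eef_rot: [-3.142, -0.0, -3.141]
wrist_force: [-0.5, 0.5, -0.4]
finger_gap: 0.3
finger_force: 0.3
```

Call:
move_arm(moves=[[-0.001,0,0,0],[-0.002,0,0,0],[-0.002,0,0,0]])

```text
clock: 14.15
eef_pos: [552.8, -336.1, 104.1]
eef_rot: [3.141, -0.003, -3.142]
wrist_force: [-11.9, 1.5, 3.3]
finger_gap: 0.1
finger_force: 5.8
```

Call:
move_arm(moves=[[-0.001,0,0,0],[-0.002,0,0,0],[-0.002,0,0,0]])

```text
clock: 14.45
eef_pos: [553.4, -336.1, 103.9]
eef_rot: [3.14, -0.007, 3.141]
wrist_force: [-23.6, 2.1, 8.6]
finger_gap: 0.2
finger_force: 11.8
```

The force of 24 N shows the stop is reached. I'll back off along -x, then rise.

Call:
move_arm(moves=[[0.005,0,0,0],[0.02,0,0,0],[0.04,0,0,0],[0.07,0,0,0],[0.1,0,0,0],[0.1,0,-0.04,0],[0.1,0,-0.08,0],[0.1,0,-0.12,0],[0.1,0,-0.12,0],[0.1,0,-0.12,0]])

```text
clock: 15.45
eef_pos: [456.3, -336.1, 224.9]
eef_rot: [-3.14, 0.002, -3.141]
wrist_force: [-0.8, 0.2, -0.2]
finger_gap: 0.3
finger_force: 0.0
```

Run:
```python
from h import *
c=viewer.camera('scene'); cv2.imwrite('pics/s4.png',c['frame'])
h=cv2.cvtColor(c['frame'],cv2.COLOR_BGR2HSV)[185:260,170:230]; m=cv2.inRange(h,(15,120,80),(35,255,255))
k,l,s,ce=cv2.connectedComponentsWithStats(m)
for i in range(1,k):
    if s[i,4]>15:print(s[i],ray(c,ce[i][0]+170,ce[i][1]+185,92).round(1))
print(manip.read_state()['wrist_force'])
```

```text
[ 12  31  12  12 107] [ 571.2 -333.4   92. ]
[-0.9099728  -0.0194801   0.18174821]
```

View pics/s4.png

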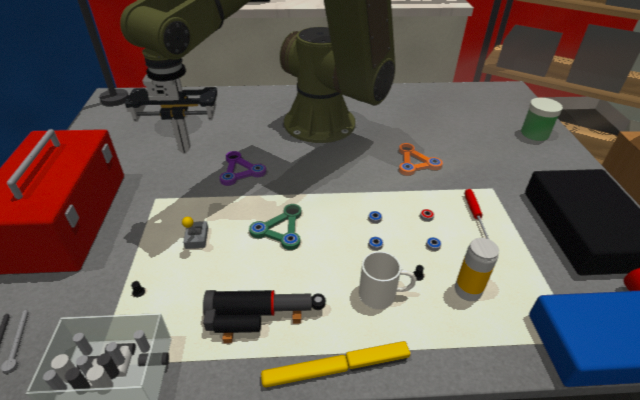

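The lever is fully over, with the ball at (187,222), and stays there. Everything else is where it was and the arm is clear.

```bash
python3 -c "
from cell import manip
print(manip.sign_off())"
```

```text
the job is handed in; nothing more can be done
None
```

The job is handed in: I pointed at the red-sealed bearing, then at the green rocker's empty seat (over 2 s each, about 2 cm above), then pushed the call lever over to its stop and left it there, touching nothing else.

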